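# Seat the oilstone carrier in its notch and lock it

### The arm

A 7-joint arm with a two-finger parallel gripper is mounted at the origin on a cart in front of the work surface, level with it; the furniture and walls round the work are solid. World frame = base frame: x ahead of the robot, y to its left, z up, the work surface at z = 0. Lengths are in m, angles in rad, forces in N, time in s.
With the tool pointing down it reaches from about 0.425 to 1.025 m from the base axis. Payload 3.6 kg.
Tool frame: the origin (TCP) lies on the centre line of the jaws, within the pads' length; the fingertips stand 17 mm ahead of it and the grasp point (between the pads) lies 2 mm behind it; z points along the fingers, y is the direction in which the jaws open and shut (so a half turn about z gives the same grasp; the last joint's range is limited). The gripper opens to 85 mm and grips with 20 to 120 N. Pads are 22 mm wide; open, the fingers measure 114 mm over their backs; the gripper's body (76 mm by 85 mm) begins 54 mm behind the grasp point. The pads swing forward as they close: fully open they stand 13 mm farther back than shut.
Start: joints at [1.248, 0.591, 0.048, 1.609, -0.033, 0.943, -0.034], TCP at [0.165, -0.706, 0.248] pointing down, gripper open.
Joint ranges: [-2.69, 2.69], [-0.47, 2.24], [-1.27, 1.36], [0.19, 2.51], [-1.53, 4.68], [0.08, 2.07], [-3.09, 3.09]. Speed limits (rad/s): [2.57, 2.57, 3.14, 3.14, 3.14, 3.14, 3.14].

### API

Orientations are given as a unit quaternion [x, y, z, w].
In Python, from cell import arm gives the robot as it stands. The module is installed in compiled form; this text tells all that it offers.
- The arm moves only by the tool jog_arm, never from a script. Its arguments are lists of equal length, an entry for each row: "translation": the shift along the tool's x, y, z each as a share of 0.04 m, from -1 to 1, a list of three; "rotation": the turn, a rotation vector about the tool's x, y, z each as a share of 6 degrees, from -1 to 1, a list of three. In form: {"translation": [[tx, ty, tz], ...], "rotation": [[wx, wy, wz], ...]}. A call has 1 to 20 rows; each row shifts and turns the commanded pose from where the row before left it, along the tool's axes as they then stand; what a row does not reach is not made up. A row lasts 1/10 s, in which the tool goes at most 50 mm and 8.59 degrees, less where a joint would pass 70% of its speed; a pose out of reach is approached as far as the arm can. A call with a number of a shift or a turn outside -1 to 1 is refused whole. A call with a gripper value outside its range is refused whole. "hand" is the finger opening in mm, from 0 to 85.4, set as the call begins (left out, the last holds). The fingers move at their own pace and stop on an object; "squeeze" is the grip in N (left out, the last holds). Time passes only in rows, so rows that do not move let the fingers close. It gives the time, the measured TCP pose, the force and the opening at its end, in the units of the state.
- arm.read_state(): the state, without advancing time (a new reading comes with each control period).
- arm.get_image(name): name is "side" or "top"; returns a dict with "pixels" (480x640x3 uint8, red, green, blue), "fx", "fy", "cx", "cy" (pixels), "T" (4x4, takes a point from camera to world coordinates). Camera axes: x right, y down, z forward; pixel columns grow to the right and rows downward; lengths in m; the calibration is good to about 2 mm. A picture is of the moment at which its call begins. There is no depth.
- arm.sign_off(): hands the job in, once; it reports no verdict.
The state is a dict: "time": time; "joints": joint angles; "qd": joint speeds; "joint_torque": joint torques, N m; "eef_pos": TCP position; "orientation": TCP orientation; "wrist_force": force on the tool from outside, world axes, zero at the start; "torque": the same for the moment, N m; "width": finger opening in m.
Only numpy, scipy, OpenCV 4.12 (cv2) and the standard library are available. Lean on these libraries where they do the work, as an engineer would, in place of code of your own. Each camera call takes 0.05 s, during which the arm holds its last target. There are 200 camera calls.

### The job

On the honing station, slowly push the oilstone carrier along its rails with a fingertip until it drops into its locating notch. Then push the turn-button round by its upright pin until its nose lies square across the edge of the carrier and locks it down. Only push: do not lift the carrier, and leave the tin, the V-block and the bolt where they are.

Things in the scene. Friction and masses are not known exactly. Their poses are not given: they have to be found in the camera images.
- station: Honing station fixed to the bench, plywood base 360 x 138 x 12 mm. Origin: on the bench top, mid-length, midway between the two guide strips; x along the rails the way to push (roughly to the robot's right), z up. Base y = -80 to 58 mm. Steel rails x = -176 to 176 mm, tops z = 26 mm. Aluminium guide strips: inner faces y = +-48 mm, 6 mm thick, tops z = 42 mm.
- notch (a point): Carrier origin when seated: (70, 0, 19) mm in the station frame. The notch is four pockets in the rails, 7 mm deep, 6 mm longer than the carrier's feet (3 mm play each way). The rails go on past it: a carrier pushed fast (over 0.1 m/s), or hard after the drop, can overrun or climb out; it may be pushed back.
- carrier: Loose wooden board 140 x 92 x 14 mm on four 9 mm feet, oilstone fixed on top (125 x 45 x 24 mm), 0.4 to 0.8 kg. Origin: mid-board at the soles of the feet; x along the rails in the pushing direction, z up. Origin 26 mm above the bench while sliding (push 2 to 6 N), 19 mm once dropped: it drops level, at once, at station x = 67 to 73 mm, then meets a stop. Starts at station x = -95 to -30 mm.
- carrier_end (a point): Middle of the carrier's rear end face, where it is pushed: (-70, 0, 22) mm in the carrier frame. The upright flat face (board end with a cleat 60 mm wide on it) runs from z = 9 to 35 mm in the carrier frame; the stone behind the cleat rises to 47 mm. 2 mm play between board and each guide strip; once dropped, the board's top is flush with the guides.
- latch (a joint): Angle of the steel turn-button, rad. 0 open: nose to station +x, tail and pin to station -x. 1.57 closed, at a stop: nose to station +y over the carrier's edge, tail to -y. Grows counter-clockwise from above; starts 0 to 0.2; stays where left (1 to 2 N at the pin moves it). Nose 36 mm long, bar 16 mm wide, z = 45 to 53 mm: passes 3 mm above a dropped carrier, is blocked by one not dropped.
- latch_pin (a point): Middle of the upright steel pin on the tail of the turn-button, 45 mm from the pivot axis: 10 mm diameter, free from z = 53 to 83 mm above the bench (this point at 68 mm).
- latch_hinge (a point): Pivot axis of the turn-button: (70, -66, 49) mm in the station frame, on the robot's side of the rails. Its hub, 18 mm across, rises to 59 mm above the bench.
- paste_tin: Bystander: round green tin with a white lid, 66 mm across, 39 mm high, to the right of the station; origin at the centre of its underside.
- v_block: Bystander: steel V-block 60 x 48 x 30 mm, to the left of the station; origin at the centre of its underside.
- bolt: Bystander: hexagon-head bolt 63 mm long, lying to the left of the station, nearer the robot than the V-block; origin at the centre of its underside.

How it is judged:
By the outcome, as a careful person would: the job done as asked, in the order asked, and still so for the second after the job is handed in, with the robot touching nothing.
It also fails if it takes over 48 s, if anything falls off the work surface, if the arm or the gripper's body presses on something with over 40 N, if the wrist force passes 120 N, or if a joint passes its speed limit or range.

## Working session

There is one attempt and no reset: what is moved stays moved. The work goes in short steps, Python scripts to look and compute and a tool call to move; the robot and the scene stay as the last step left them, time stands still between calls to the robot, and variables do not carry over. Pictures are saved under pics/ and viewed, about 8 in all and at most 12, crops included, and the job is handed in when it is done.

Besides the shell and the picture viewer there is one more tool, called after "Call:" by a JSON object that holds its "fn" and its "kwargs", one argument or row to a line. jog_arm: Moves the arm, as the interface text tells. Its arguments: {"type":"object","properties":{"translation":{"type":"array","items":{"type":"array","items":{"type":"number","minimum":-1,"maximum":1}}},"rotation":{"type":"array","items":{"type":"array","items":{"type":"number","minimum":-1,"maximum":1}}},"hand":{"type":"number"},"squeeze":{"type":"number"}},"required":["translation","rotation"]}

```bash
mkdir -p pics; python3 - <<'E'
from cell import arm
import cv2,numpy as np
for n in("top","side"):
    d=arm.get_image(n); cv2.imwrite(f"pics/{n}0.png",d["pixels"][:,:,::-1]); print(n,d["fx"],d["cx"],d["cy"],np.round(d["T"],3).tolist())
s=arm.read_state(); print({k:np.round(v,3).tolist() for k,v in s.items()})
E
```

```text
top 504.4561307640483 318.1769072541676 236.4661876032938 [[-0.014, -0.982, 0.19, 0.299], [-1.0, 0.016, 0.009, 0.018], [-0.012, -0.19, -0.982, 1.32], [0.0, 0.0, 0.0, 1.0]]
side 525.5326007776856 316.3007866354333 241.41754181590386 [[0.993, 0.076, -0.09, 0.651], [0.116, -0.751, 0.651, -0.894], [-0.018, -0.656, -0.754, 1.115], [0.0, 0.0, 0.0, 1.0]]
{'time': 0.1, 'joints': [1.248, 0.592, 0.048, 1.61, -0.033, 0.943, -0.034], 'qd': [0.0, 0.0, 0.0, -0.004, 0.001, 0.001, -0.002], 'joint_torque': [0.004, -55.001, 1.553, -19.883, 0.01, 0.004, 0.0], 'eef_pos': [0.165, -0.705, 0.247], 'orientation': [0.993, 0.115, -0.0, -0.001], 'wrist_force': [-0.297, 0.416, -0.698], 'torque': [-0.007, 0.002, 0.008], 'width': 0.085}
```

View pics/top0.png

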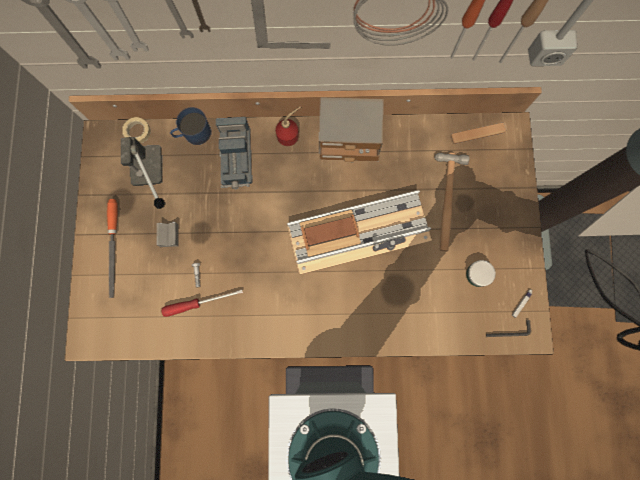

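View pics/side0.png

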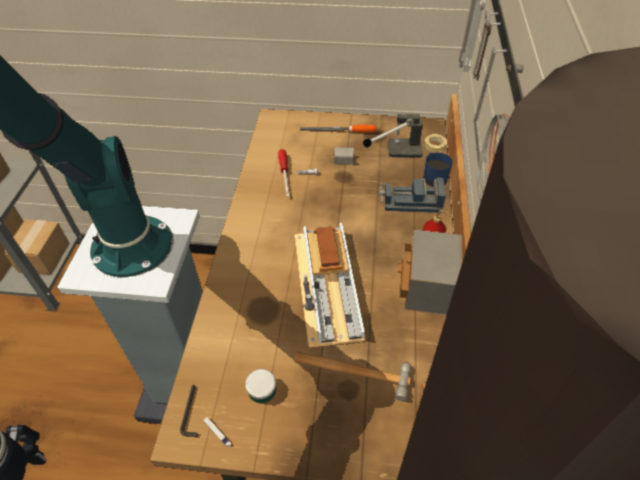

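The top view shows the station at about (360,230), with the brick-red stone at (330,230) and the latch at (388,243). The tin is at (481,273), the V-block at (167,232) and the bolt at (197,270). Next I'll zoom in on the station.

```bash
python3 - <<'E'
import cv2,numpy as np
a=cv2.imread("pics/top0.png")[180:280,280:440]; b=cv2.imread("pics/side0.png")[218:350,285:375]
cv2.imwrite("pics/topc.png",cv2.resize(a,None,fx=5,fy=5,interpolation=cv2.INTER_CUBIC))
cv2.imwrite("pics/sidec.png",cv2.resize(b,None,fx=4.5,fy=4.5,interpolation=cv2.INTER_CUBIC))
E
```

```text
(no output)
```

View pics/topc.png

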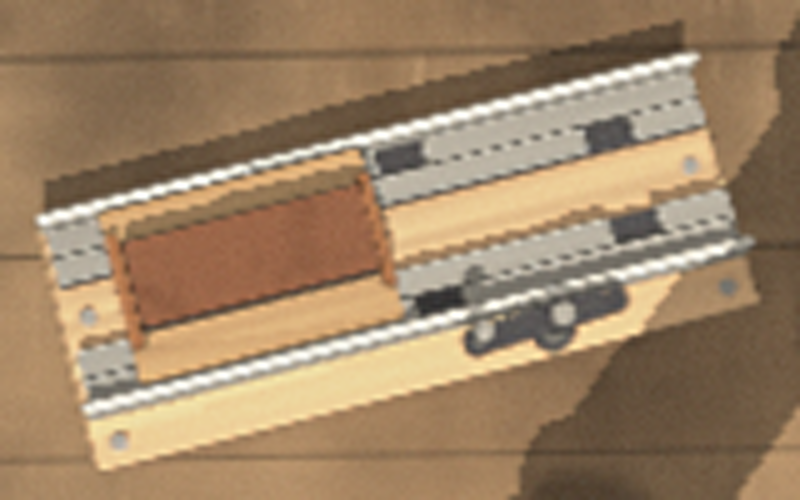

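View pics/sidec.png

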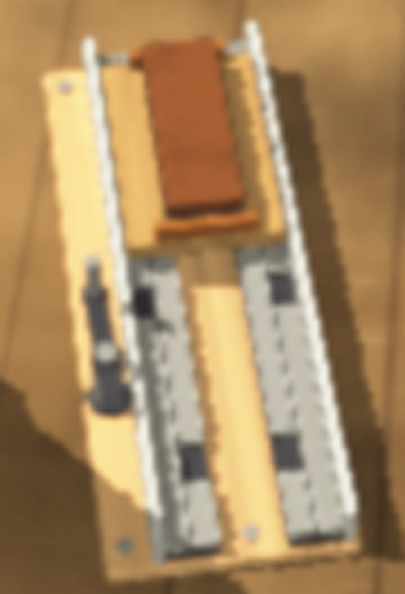

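```bash
cat > h.py <<'E'
from cell import arm
import cv2,numpy as np
def ray(d,uv,z):
    uv=np.atleast_2d(np.float64(uv)); T=np.asarray(d["T"])
    r=np.c_[(uv[:,0]-d["cx"])/d["fx"],(uv[:,1]-d["cy"])/d["fy"],np.ones(len(uv))]@T[:3,:3].T
    return T[:3,3]+r*((z-T[2,3])/r[:,2])[:,None]
def crop(xy,s,o): return (np.float64(xy)+.5)/s-.5+np.array(o)
E
python3 - <<'E'
from h import *
t=arm.get_image("top"); s=arm.get_image("side")
np.set_printoptions(precision=4,suppress=True)
def fit(g,base):
    yaw=np.mean([np.arctan2(*(b-a)[1::-1]) for a,b in g]); return yaw
T=lambda p,z: ray(t,crop(p,5,(280,180)),z); S=lambda p,z: ray(s,crop(p,4.5,(285,218)),z)
for n,f,g,base,pin,hub in(("top",T,[[(43,219),(695,60)],[(90,409),(745,243)]],[(103,470),(757,298)],(486,328),(562,312)),
   ("side",S,[[(252,25),(350,512)],[(90,42),(157,535)]],[(45,72),(110,580)],(93,262),(105,352))):
    G=[f(x,.042) for x in g]; yaw=fit(G,0); c=np.mean(np.vstack(G),0)
    X=np.array([np.cos(yaw),np.sin(yaw),0]);Y=np.array([-X[1],X[0],0])
    st=lambda P:np.c_[(P-c)@X,(P-c)@Y]
    print(n,"yaw",yaw,"c",c,"\nguides",st(np.vstack(G))*1e3,"\nbase",st(f(base,.012))*1e3,"\npin top",f(pin,.083),st(f(pin,.083))*1e3,"hub",f(hub,.059),st(f(hub,.059))*1e3)
    if n=="top": print("stone z.073 corners",st(f([(120,240),(365,180),(388,270),(138,328)],.073))*1e3,"board z.049 front",st(f([(362,152),(404,318)],.049))*1e3)
    if n=="top": print("pockets",st(f([(400,157),(608,134),(440,300),(635,224)],.026))*1e3)
print([ray(t,[p],.039)[0] for p in [(481,273)]])
E
```

```text
top yaw -1.3391508789005195 c [ 0.572  -0.0756  0.042 ] 
guides [[-175.0766   51.3561]
 [ 176.2073   50.2307]
 [-174.8862  -51.3519]
 [ 173.7555  -50.2349]] 
base [[-176.375   -79.654 ]
 [ 179.1614  -75.6208]] 
pin top [[ 0.5135 -0.1165  0.083 ]] [[ 26.4421 -66.3338]] hub [[ 0.5253 -0.158   0.059 ]] [[ 69.4611 -64.3832]]
stone z.073 corners [[-139.32     24.03  ]
 [ -11.3593   23.6783]
 [ -12.053   -24.1804]
 [-141.3091  -22.0604]] board z.049 front [[ -6.31    43.6225]
 [ -7.8481 -46.1494]]
pockets [[ 15.0742  41.2788]
 [124.6096  26.3371]
 [ 15.4448 -37.9549]
 [124.9995 -23.906 ]]
side yaw -1.3394271864219616 c [ 0.5739 -0.0773  0.042 ] 
guides [[-176.0684   50.5311]
 [ 175.0451   50.8698]
 [-175.029   -50.5311]
 [ 176.0522  -50.8698]] 
base [[-180.9049  -79.3805]
 [ 182.1201  -76.958 ]] 
pin top [[ 0.514 -0.118  0.083]] [[ 25.8756 -67.6663]] hub [[ 0.5252 -0.1602  0.059 ]] [[ 69.4776 -66.3593]]
[array([ 0.4451, -0.3833,  0.039 ])]
```

Both views agree. The station origin is at (0.573, -0.0765), yaw -1.339, to within about 2 mm. The carrier is at x≈-77 mm, the pin at station (26,-67) and the latch angle is about 0.02. The tool's y axis already lies along station +x. I'm moving to a point behind the carrier now.

Call:
{"fn": "jog_arm", "kwargs": {
  "translation": [
    [1, -0.75, 0],
    [1, -0.75, 0],
    [1, -0.75, 0],
    [1, -0.75, 0],
    [1, -0.75, 0],
    [1, -0.75, 0],
    [0.58, -1, 0],
    [0.58, -1, 0],
    [0.58, -1, 0],
    [0.58, -1, 0],
    [0.58, -1, 0],
    [0.58, -1, 0],
    [0.58, -1, 0],
    [0.58, -1, 0],
    [0.58, -1, 0],
    [0.58, -1, 0],
    [0.58, -1, 0],
    [0.58, -1, 0],
    [0.58, -1, 0],
    [0, 0, 0]
  ],
  "rotation": [
    [0, 0, 0],
    [0, 0, 0],
    [0, 0, 0],
    [0, 0, 0],
    [0, 0, 0],
    [0, 0, 0],
    [0, 0, 0],
    [0, 0, 0],
    [0, 0, 0],
    [0, 0, 0],
    [0, 0, 0],
    [0, 0, 0],
    [0, 0, 0],
    [0, 0, 0],
    [0, 0, 0],
    [0, 0, 0],
    [0, 0, 0],
    [0, 0, 0],
    [0, 0, 0],
    [0, 0, 0]
  ],
  "hand": 0,
  "squeeze": 60
}}

```text
time: 2.2
eef_pos: [0.5349, 0.1079, 0.2489]
orientation: [0.993, 0.12, 0.002, -0.003]
wrist_force: [-0.4, 0.5, -0.0]
width: -0.0001
```

Call:
{"fn": "jog_arm", "kwargs": {
  "translation": [
    [0, 0, 0.2],
    [0, 0, 0.2],
    [0, 0, 0.2],
    [0, 0, 0.2],
    [0, 0, 0.2],
    [0, 0, 0.2],
    [0, 0, 0.2],
    [0, 0, 0.2],
    [0, 0, 0.2],
    [0, 0, 0.2],
    [0, 0, 0.2],
    [0, 0, 0.2],
    [0, 0, 0.2],
    [0, 0, 0.2],
    [0, 0, 0.2],
    [0, 0, 0]
  ],
  "rotation": [
    [0, 0, 1],
    [0, 0, 1],
    [0, 0, 1],
    [0, 0, 1],
    [0, 0, 1],
    [0, 0, 1],
    [0, 0, 1],
    [0, 0, 1],
    [0, 0, 1],
    [0, 0, 1],
    [0, 0, 1],
    [0, 0, 1],
    [0, 0, 1],
    [0, 0, 1],
    [0, 0, 1],
    [0, 0, 0]
  ]
}}

```text
time: 3.8
eef_pos: [0.5322, 0.0986, 0.1274]
orientation: [0.784, -0.621, -0.001, 0.001]
wrist_force: [0.2, 0.2, 0.6]
width: -0.0001
```

Call:
{"fn": "jog_arm", "kwargs": {
  "translation": [
    [0, 0, 0.5],
    [0, 0, 0.5],
    [0, 0, 0.5],
    [0, 0, 0.25],
    [0.15, 0, 0],
    [0.15, 0, 0],
    [0, 0, 0]
  ],
  "rotation": [
    [0, 0, 0],
    [0, 0, 0],
    [0, 0, 0],
    [0, 0, 0],
    [0, 0, 0],
    [0, 0, 0],
    [0, 0, 0]
  ]
}}

```text
time: 4.5
eef_pos: [0.5368, 0.0856, 0.0593]
orientation: [0.783, -0.622, 0.001, -0.0]
wrist_force: [0.2, 0.3, 0.0]
width: 0.0001
```

```bash
cat >> h.py <<'E'
O=np.array([.573,-.0765,0]);a=-1.339;X=np.array([np.cos(a),np.sin(a),0]);Y=np.array([-X[1],X[0],0])
st=lambda P:np.c_[(P-O)@X,(P-O)@Y]*1e3
E
python3 - <<'E'
from h import *
s=arm.read_state();print(st(np.array([s["eef_pos"]])),s["eef_pos"],s["wrist_force"])
a=arm.get_image("top")["pixels"][180:280,280:440,::-1];b=arm.get_image("side")["pixels"][210:350,285:385,::-1]
z=np.hstack([cv2.resize(a,(480,300),interpolation=2),cv2.resize(np.ascontiguousarray(b),(300,420),interpolation=2)[:300]]);cv2.imwrite("pics/p1.png",z)
E
```

```text
[[-166.08247754    2.05501168]] [0.53684656 0.08561274 0.0593026 ] [0.15003648 0.29099752 0.04332985]
```

View pics/p1.png

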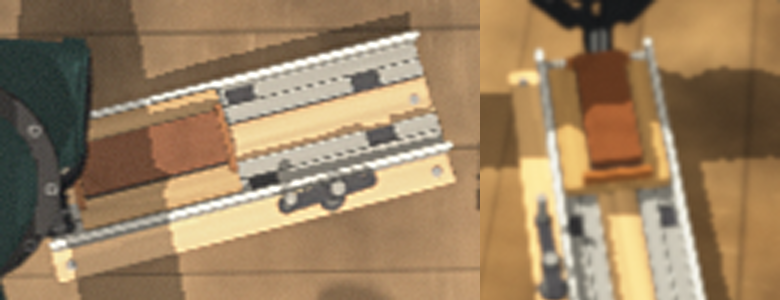

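The finger stands just behind the carrier's rear end, near pixel (75,200) in the left half. It is central in the side view, and nothing has moved. I'll push slowly at 60 mm/s.

Call:
{"fn": "jog_arm", "kwargs": {
  "translation": [
    [0.1, 0.05, 0.07],
    [0.15, 0, 0],
    [0.15, 0, 0],
    [0.15, 0, 0],
    [0.15, 0, 0],
    [0.15, 0, 0],
    [0.15, 0, 0],
    [0.15, 0, 0],
    [0.15, 0, 0],
    [0.15, 0, 0],
    [0.15, 0, 0],
    [0.15, 0, 0],
    [0.15, 0, 0],
    [0.15, 0, 0],
    [0.15, 0, 0],
    [0.15, 0, 0],
    [0.15, 0, 0],
    [0.15, 0, 0],
    [0.15, 0, 0],
    [0.15, 0, 0]
  ],
  "rotation": [
    [0, 0, 0],
    [0, 0, 0],
    [0, 0, 0],
    [0, 0, 0],
    [0, 0, 0],
    [0, 0, 0],
    [0, 0, 0],
    [0, 0, 0],
    [0, 0, 0],
    [0, 0, 0],
    [0, 0, 0],
    [0, 0, 0],
    [0, 0, 0],
    [0, 0, 0],
    [0, 0, 0],
    [0, 0, 0],
    [0, 0, 0],
    [0, 0, 0],
    [0, 0, 0],
    [0, 0, 0]
  ]
}}

```text
time: 6.6
eef_pos: [0.5607, -0.0284, 0.0555]
orientation: [0.784, -0.621, -0.0, 0.0]
wrist_force: [-1.3, 3.6, 1.3]
width: -0.0
```

```bash
python3 - <<'E'
from h import *
s=arm.read_state();print(st(np.array([s["eef_pos"]])),s["eef_pos"],s["wrist_force"]@np.c_[X,Y])
b=arm.get_image("side")["pixels"][210:350,285:385,::-1]
cv2.imwrite("pics/p2.png",cv2.resize(np.ascontiguousarray(b),None,fx=4,fy=4,interpolation=2))
E
```

```text
[[-49.61352609  -0.89979079]] [ 0.56072675 -0.02842008  0.05548965] [-3.77898049 -0.46939181]
```

View pics/p2.png

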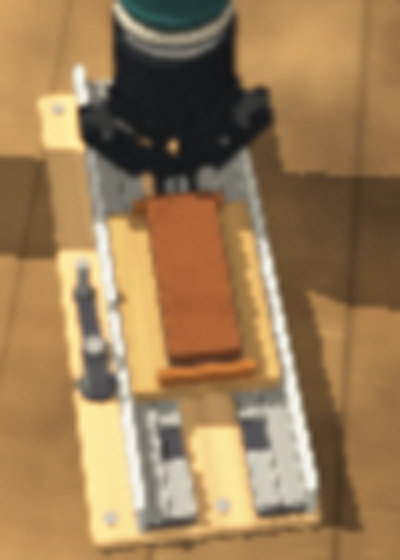

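The carrier is sliding well with a 3.8 N push, and the finger is central on the cleat at (175,195). I'm now closing on the notch slowly.

Call:
{"fn": "jog_arm", "kwargs": {
  "translation": [
    [0.1, -0.02, 0],
    [0.1, 0, 0],
    [0.1, 0, 0],
    [0.1, 0, 0],
    [0.1, 0, 0],
    [0.1, 0, 0],
    [0.1, 0, 0],
    [0.05, 0, 0],
    [0.05, 0, 0]
  ],
  "rotation": [
    [0, 0, 0],
    [0, 0, 0],
    [0, 0, 0],
    [0, 0, 0],
    [0, 0, 0],
    [0, 0, 0],
    [0, 0, 0],
    [0, 0, 0],
    [0, 0, 0]
  ]
}}

```text
time: 7.55
eef_pos: [0.5688, -0.0592, 0.0555]
orientation: [0.783, -0.621, -0.0, 0.0]
wrist_force: [-0.7, 4.5, 1.9]
width: -0.0001
```

Call:
{"fn": "jog_arm", "kwargs": {
  "translation": [
    [0.05, 0, 0],
    [0, 0, 0]
  ],
  "rotation": [
    [0, 0, 0],
    [0, 0, 0]
  ]
}}

```text
time: 7.75
eef_pos: [0.5694, -0.0616, 0.0554]
orientation: [0.783, -0.622, 0.0, 0.0]
wrist_force: [-0.2, 2.2, 0.3]
width: 0.0002
```

```bash
cat > f.py <<'E'
from h import *
s=arm.read_state();print("tcp",st(np.array([s["eef_pos"]])),s["eef_pos"],s["wrist_force"]@np.c_[X,Y])
d=arm.get_image("side");p=d["pixels"]
m=cv2.inRange(cv2.cvtColor(p,cv2.COLOR_RGB2HSV),(3,140,70),(14,255,255)); m[:215]=0;m[345:]=0;m[:,:290]=0;m[:,375:]=0
c=max(cv2.findContours(m,0,2)[0],key=cv2.contourArea);r=cv2.boundingRect(c);print("stone",r)
q=c[:,0,:]; b=q[q[:,1]>=q[:,1].max()-1].mean(0);print("cleat front low",st(ray(d,[b+[0,.5]],.049)),"if seated z",st(ray(d,[b+[0,.5]],.042)))
E
python3 f.py
```

```text
tcp [[-15.36509668  -0.09295381]] [ 0.56937977 -0.06156719  0.05542701] [-2.18448261  0.33614244]
stone (320, 268, 31, 51)
cleat front low [[133.9822833  -18.78602009]] if seated z [[129.5203584  -18.17519344]]
```

Call:
{"fn": "jog_arm", "kwargs": {
  "translation": [
    [0.05, 0, 0],
    [0.05, 0, 0]
  ],
  "rotation": [
    [0, 0, 0],
    [0, 0, 0]
  ]
}}

```text
time: 8.0
eef_pos: [0.5701, -0.0652, 0.0555]
orientation: [0.783, -0.621, 0.0, 0.0]
wrist_force: [-0.3, 4.1, 1.8]
width: -0.0002
```

Call:
{"fn": "jog_arm", "kwargs": {
  "translation": [
    [0.04, 0, 0]
  ],
  "rotation": [
    [0, 0, 0]
  ]
}}

```text
time: 8.1
eef_pos: [0.5704, -0.0664, 0.0554]
orientation: [0.783, -0.621, -0.0, 0.0]
wrist_force: [-0.9, 3.4, 1.2]
width: -0.0001
```

```bash
python3 f.py
```

```text
tcp [[-10.38741187  -0.23458432]] [ 0.57038543 -0.06644429  0.05544375] [-3.4884723  -0.07710036]
stone (321, 271, 30, 51)
cleat front low [[142.39256351 -17.67468584]] if seated z [[137.98585401 -17.05656303]]
```

Call:
{"fn": "jog_arm", "kwargs": {
  "translation": [
    [0.05, 0, 0],
    [0.03, 0, 0]
  ],
  "rotation": [
    [0, 0, 0],
    [0, 0, 0]
  ]
}}

```text
time: 8.35
eef_pos: [0.5708, -0.0685, 0.0554]
orientation: [0.784, -0.621, -0.001, -0.0]
wrist_force: [-2.3, 6.3, 2.6]
width: -0.0
```

Call:
{"fn": "jog_arm", "kwargs": {
  "translation": [
    [0.04, 0, 0]
  ],
  "rotation": [
    [0, 0, 0]
  ]
}}

```text
time: 8.45
eef_pos: [0.5708, -0.0686, 0.0555]
orientation: [0.784, -0.621, -0.002, -0.001]
wrist_force: [-1.0, 9.3, 4.7]
width: 0.0001
```

```bash
python3 f.py
```

```text
tcp [[-8.23071063 -0.29441594]] [ 0.57082265 -0.06855705  0.0554626 ] [-9.2511338   1.19352538]
stone (321, 272, 31, 51)
cleat front low [[145.23078327 -18.8555025 ]] if seated z [[140.84270733 -18.24513202]]
```

The push force is rising while the tip stays put, so the carrier is against the stop. I'll back off, lift and check the drop.

Call:
{"fn": "jog_arm", "kwargs": {
  "translation": [
    [-0.2, 0, 0],
    [-0.3, 0, 0],
    [0, 0, -0.5],
    [0, 0, -0.7],
    [0, 0, -0.7],
    [-0.5, 0, -0.5],
    [-0.5, 0, 0]
  ],
  "rotation": [
    [0, 0, 0],
    [0, 0, 0],
    [0, 0, 0],
    [0, 0, 0],
    [0, 0, 0],
    [0, 0, 0],
    [0, 0, 0]
  ]
}}

```text
time: 9.2
eef_pos: [0.5602, -0.0137, 0.1545]
orientation: [0.783, -0.622, 0.003, -0.002]
wrist_force: [-0.1, 0.3, 0.0]
width: 0.0004
```

```bash
python3 f.py; python3 - <<'E'
from h import *
a=arm.get_image("top")["pixels"][180:280,280:440,::-1];b=arm.get_image("side")["pixels"][230:350,295:375,::-1]
cv2.imwrite("pics/p3.png",np.hstack([cv2.resize(a,(480,300),interpolation=2),cv2.resize(np.ascontiguousarray(b),(320,480),interpolation=2)[180:]]))
cv2.imwrite("pics/p3.png",cv2.resize(np.ascontiguousarray(b),(400,600),interpolation=2))
E
```

```text
tcp [[-64.08350158   2.0132668 ]] [ 0.56023776 -0.01366789  0.15447504] [-0.32880026 -0.03067823]
stone (321, 272, 31, 51)
cleat front low [[145.23078327 -18.8555025 ]] if seated z [[140.84270733 -18.24513202]]
```

View pics/p3.png

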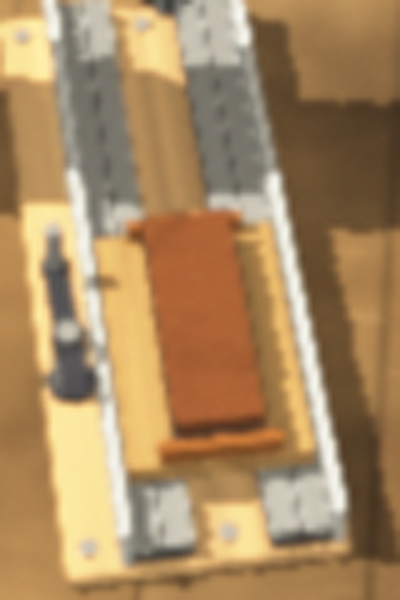

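The carrier covers all the pockets and its board is flush with the guides. The cleat front reads 140.8 mm at seated height. The latch is untouched, with the pin at (53,232). I'm moving the fingertip to the far side of the pin.

Call:
{"fn": "jog_arm", "kwargs": {
  "translation": [
    [0.75, 0.35, 0],
    [0.75, 0.35, 0],
    [0.75, 0.35, 0],
    [0, 0, 0],
    [0, 0, 0],
    [0, 0, 0],
    [0, 0, 0],
    [0, 0, 0],
    [0, 0, 0],
    [0, 0, 0],
    [0, 0, 0],
    [0, 0, 0],
    [0, 0, 0],
    [0, 0, 0],
    [0, 0, 0],
    [0, 0, 0],
    [0, 0, 0],
    [0, 0, 0.5],
    [0, 0, 0.5],
    [0, 0, 0]
  ],
  "rotation": [
    [0, 0, 0],
    [0, 0, 0],
    [0, 0, 0],
    [0, 0, -1],
    [0, 0, -1],
    [0, 0, -1],
    [0, 0, -1],
    [0, 0, -1],
    [0, 0, -1],
    [0, 0, -1],
    [0, 0, -1],
    [0, 0, -1],
    [0, 0, -1],
    [0, 0, -1],
    [0, 0, -1],
    [0, 0, -1],
    [0, 0, -1],
    [0, 0, -1],
    [0, 0, 0],
    [0, 0, 0]
  ]
}}

```text
time: 11.35
eef_pos: [0.5353, -0.1114, 0.1089]
orientation: [0.994, 0.114, -0.003, -0.0]
wrist_force: [-0.0, -0.6, -0.3]
width: -0.0001
```

```bash
python3 f.py
```

```text
tcp [[ 25.27655835 -44.68683537]] [ 0.53531499 -0.11136628  0.10888103] [ 0.56210374 -0.16177328]
stone (320, 272, 32, 51)
cleat front low [[146.01156529 -12.73961667]] if seated z [[141.62861536 -12.08909401]]
```

Call:
{"fn": "jog_arm", "kwargs": {
  "translation": [
    [0.07, 0.02, 0.35],
    [0, 0, 0.35],
    [-0.14, 0, 0],
    [-0.1, 0, 0],
    [-0.1, -0.031, 0],
    [-0.1, -0.031, 0],
    [-0.1, -0.031, 0],
    [-0.1, -0.031, 0],
    [-0.1, -0.031, 0],
    [-0.1, -0.031, 0]
  ],
  "rotation": [
    [0, 0, 0],
    [0, 0, 0],
    [0, 0, 0],
    [0, 0, 0],
    [0, 0, -0.833],
    [0, 0, -0.833],
    [0, 0, -0.833],
    [0, 0, -0.833],
    [0, 0, -0.833],
    [0, 0, -0.833]
  ]
}}

```text
time: 12.4
eef_pos: [0.507, -0.1153, 0.0841]
orientation: [0.929, 0.37, 0.001, 0.0]
wrist_force: [0.9, 1.2, -1.6]
width: 0.0002
```

```bash
cat > g.py <<'E'
from h import *
from scipy.spatial.transform import Rotation as R
s=arm.read_state();p=st(np.array([s["eef_pos"]]))[0];M=R.from_quat(s["orientation"]).as_matrix()
phi=np.arctan2(M[1,1],M[0,1])-a; r=p-[70,-66]; c,q=np.cos(phi),np.sin(phi)
print("tcp",p,"z",s["eef_pos"][2],"phi",np.degrees(phi),"radial",-(c*r[0]+q*r[1]),"off",-q*r[0]+c*r[1],"F",s["wrist_force"]@np.c_[X,Y])
E
python3 g.py
```

```text
tcp [ 22.57996998 -73.13013178] z 0.08413935324610088 phi 30.114082478905463 radial 44.59701360535925 off 17.623972413457253 F [-0.94088004  1.11772864]
```

Call:
{"fn": "jog_arm", "kwargs": {
  "translation": [
    [-0.1, -0.033, 0],
    [-0.1, -0.033, 0],
    [-0.1, -0.033, 0],
    [-0.1, -0.033, 0],
    [-0.1, -0.033, 0],
    [-0.1, -0.033, 0],
    [-0.1, -0.033, 0],
    [-0.1, -0.033, 0],
    [-0.1, -0.033, 0],
    [-0.1, -0.033, 0],
    [-0.1, -0.033, 0]
  ],
  "rotation": [
    [0, 0, -0.833],
    [0, 0, -0.833],
    [0, 0, -0.833],
    [0, 0, -0.833],
    [0, 0, -0.833],
    [0, 0, -0.833],
    [0, 0, -0.833],
    [0, 0, -0.833],
    [0, 0, -0.833],
    [0, 0, -0.833],
    [0, 0, -0.833]
  ]
}}

```text
time: 13.5
eef_pos: [0.4782, -0.1495, 0.0841]
orientation: [0.654, 0.757, 0.001, 0.001]
wrist_force: [-0.1, 1.0, -0.8]
width: 0.0003
```

```bash
python3 g.py
```

```text
tcp [  49.26546924 -109.0809108 ] z 0.08411241990695131 phi 85.09616186408788 radial 44.69567993819562 off 16.97591930817896 F [-0.99732913  0.11097825]
```

Now the last 5° and a gentle push to the stop.

Call:
{"fn": "jog_arm", "kwargs": {
  "translation": [
    [-0.1, -0.033, 0],
    [-0.05, 0, 0],
    [0, 0, 0]
  ],
  "rotation": [
    [0, 0, -0.8],
    [0, 0, 0],
    [0, 0, 0]
  ]
}}

```text
time: 13.8
eef_pos: [0.4774, -0.1549, 0.0839]
orientation: [0.623, 0.782, 0.001, -0.0]
wrist_force: [-0.9, 3.0, 2.7]
width: 0.0002
```

```bash
python3 g.py
```

```text
tcp [  54.37095011 -111.09684779] z 0.08392812859828597 phi 89.58637165039632 radial 45.208500544531375 off 15.303083349948995 F [-3.16635055 -0.21027779]
```

Call:
{"fn": "jog_arm", "kwargs": {
  "translation": [
    [-0.05, 0, 0],
    [0, 0, 0]
  ],
  "rotation": [
    [0, 0, 0],
    [0, 0, 0]
  ]
}}

```text
time: 14.0
eef_pos: [0.4774, -0.1551, 0.0839]
orientation: [0.623, 0.783, 0.001, -0.001]
wrist_force: [-1.6, 6.7, 4.8]
width: -0.0004
```

```bash
python3 g.py
```

```text
tcp [  54.57236571 -111.11983314] z 0.08385776423816937 phi 89.70318592481243 radial 45.19914841206766 off 15.193690310957317 F [-6.9065655   0.00833742]
```

The tip is stalled at the stop with 6.9 N. I'm backing off, lifting clear and checking.

Call:
{"fn": "jog_arm", "kwargs": {
  "translation": [
    [0.2, 0, 0],
    [0.4, 0, 0],
    [0, 0, -0.8],
    [0.5, 0, -0.9],
    [1, 0, -0.5],
    [1, 0, 0],
    [1, 0, 0],
    [1, 0, 0],
    [0, 0, 0]
  ],
  "rotation": [
    [0, 0, 0],
    [0, 0, 0],
    [0, 0, 0],
    [0, 0, 0],
    [0, 0, 0],
    [0, 0, 0],
    [0, 0, 0],
    [0, 0, 0],
    [0, 0, 0]
  ]
}}

```text
time: 14.9
eef_pos: [0.4317, 0.0457, 0.1724]
orientation: [0.62, 0.785, 0.001, 0.0]
wrist_force: [0.9, 0.1, 0.4]
width: -0.0001
```

```bash
python3 f.py; python3 - <<'E'
from h import *
t=arm.get_image("top");a=t["pixels"][180:280,280:440,::-1];b=arm.get_image("side")["pixels"][230:350,295:375,::-1]
cv2.imwrite("pics/p4.png",np.hstack([cv2.resize(np.ascontiguousarray(a)[:,40:],(480,400),interpolation=2),cv2.resize(np.ascontiguousarray(b),(267,400),interpolation=2)]))
E
```

```text
tcp [[-151.43734968 -109.47472484]] [0.43166402 0.04573799 0.17237525] [0.10670782 0.94707886]
stone (321, 273, 31, 50)
cleat front low [[145.35091433 -17.9145128 ]] if seated z [[140.96362708 -17.2979645 ]]
```

View pics/p4.png

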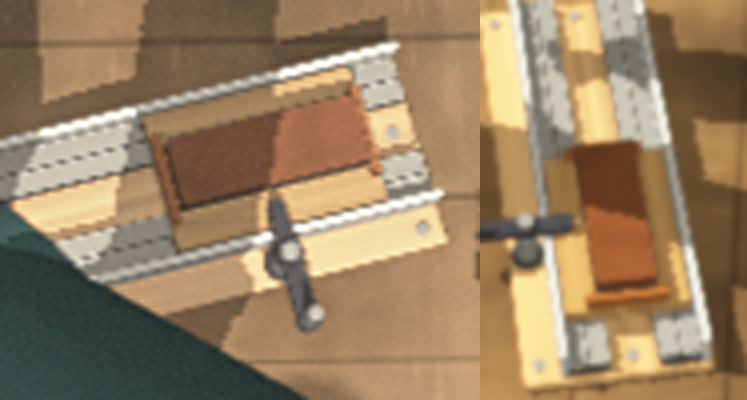

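The nose lies across the carrier's edge at (278,205), with the pin at (313,313). The bar is square to the rails and the carrier is still seated. The arm is clear, so I'm handing in.

```bash
python3 - <<'E'
from h import *
t=arm.get_image("top"); q=st(ray(t,[crop((313,312),4,(320,180))],.083))[0]; print("pin",q,"angle",np.degrees(np.arctan2(*(q-[70,-66])[::-1]))+180)
print(arm.sign_off())
E
```

```text
pin [  67.51197009 -110.00844527] angle 86.76421140720386
the job is handed in; nothing more can be done
None
```

The oilstone carrier is in its notch and the turn-button is closed over its edge. I handed the job in at about 15 s with the arm touching nothing. No verdict came back.

- **Carrier:** I pushed it along the rails with the closed fingertip at 60 mm/s, slowing to about 20 mm/s near the notch. The push force was about 4 N. At the stop it rose to 9 N with the tip stalled. The picture shows all four pockets covered and the board flush with the guides. The carrier's front reads about 141 mm in the station frame, where about 140 mm is expected when seated, and it read the same after the turn-button was closed.
- **Turn-button:** I pushed the pin round with the fingertip until it stalled at the stop with about 7 N. The nose lies across the carrier's edge in both views.
- **Check that disagreed slightly:** the final pin reading from the top camera gives a closed angle of 86.8°. The fingertip was at 89.7° when it stalled. Pixel and calibration error of 2 to 3 mm at the pin explains most of that gap.
- **Not re-checked:** the tin, the V-block and the bolt were outside the final close-ups, so I did not look at them again. The arm was never low near any of them.

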